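# Put the calliper and the wide scraper back in the microscope's foam tool tray

### The arm

A 6-joint arm with a two-finger parallel gripper is mounted at the origin on the work surface. World frame = base frame: x ahead of the robot, y to its left, z up, the work surface at z = 0. Lengths are in m, angles in rad, forces in N, time in s.
With the tool pointing down it reaches from about 0.35 to 0.925 m from the base axis. Payload 6.4 kg.
Tool frame: the origin (TCP) lies midway between the tips of the shut fingers; the grasp point (between the pads) lies 19 mm behind it; z points along the fingers, y is the line along which they close (so a half turn about z gives the same grasp; the last joint's range is limited). The gripper opens to 85 mm and grips with 20 to 120 N. Pads are 22 mm wide; open, the fingers measure 114 mm over their backs; the gripper's body (76 mm by 85 mm) begins 54 mm behind the grasp point. The pads swing forward as they close: fully open they stand 13 mm farther back than shut.
Start: joints at [0.935, 0.245, 1.558, -0, 1.339, -0.174], TCP at [0.29, 0.582, 0.231] pointing down, gripper open.
Joint ranges: [-3.13, 3.13], [-1.02, 2.26], [0.13, 2.54], [-0.95, 4.09], [0.21, 2.88], [-2.74, 2.74]. Speed limits (rad/s): [2.57, 2.57, 3.14, 3.14, 3.14, 3.14].

### API

Orientations are given as a 3x3 rotation matrix whose columns are the frame's x, y, z axes.
In Python, from rig import ctrl gives the robot as it stands.
- The arm moves only by the shell command python3 -m creep 'ROWS' [OPENING] [FORCE]. ROWS is JSON, a list of rows, each an object of numbers: "tx", "ty", "tz": the shift along the tool's x, y, z in m; "rx", "ry", "rz": the turn, a rotation vector about the tool's x, y, z in degrees. In form: [{"tx": .., "ty": .., "tz": .., "rx": .., "ry": .., "rz": ..}, ...]. A call has 1 to 10 rows; each row shifts and turns the commanded pose from where the row before left it, along the tool's axes as they then stand; what a row does not reach is not made up. A row lasts 1/10 s, in which the tool goes at most 50 mm and 8.59 degrees, less where a joint would pass 70% of its speed; a pose out of reach is approached as far as the arm can. A call is refused whole if a number of a shift passes 0.05 or a number of a turn 8.59, either way. A call with a gripper value outside its range is refused whole. OPENING is the closure, from 0 (fully open) to 1 (shut), set as the call begins (- or left out, the last holds). The fingers move at their own pace and stop on an object; FORCE is the grip in N (left out, the last holds). Time passes only in rows, so rows that do not move let the fingers close. It gives the time, the measured TCP pose, the force, the opening and the grip force at its end, in the units of the state.
- ctrl.sense(): the state, without advancing time (a new reading comes with each control period).
- ctrl.camera(name): name is "scene" or "top" or "wrist"; returns a dict with "img" (480x640x3 uint8, blue, green, red), "camera_matrix" (3x3 intrinsics, pixels), "dist_coeffs" ([k1, k2, p1, p2, k3] as OpenCV has them; the pictures are not rectified), "world_from_camera" (4x4, takes a point from camera to world coordinates). Camera axes: x right, y down, z forward; pixel columns grow to the right and rows downward; lengths in m; the calibration is good to about 2 mm. A picture is of the moment at which its call begins. There is no depth.
- ctrl.job_done(): hands the job in; it is judged then, once.
Trained networks look in a picture, given as the dict that the camera call returned (one of the last four; its "shot" number tells which), for a name from the list of things; names that differ only in an ending like _2 or _b are one class to them, and where a whole thing is asked for, a point or a joint stands for the part that bears it (a point fixed in the world has none). Each returns a list of dicts, best first, with "confidence" (0 to 1); they miss things now and then, are a little off and sometimes report something else, mostly with a low value. They report only what shows in the picture. A call takes as long as a camera call. They do not tell look-alikes from the thing itself.
- ctrl.boxes_of(target, picture): "extent" ([centre column, centre row, width, height] in pixels, round what is visible of it).
- ctrl.place_of(target, picture): "uv" ([column, row] in pixels: a listed point, or the origin of a listed thing).
The state is a dict: "clock": time; "joint_pos": joint angles; "joint_velocities": joint speeds; "joint_efforts": joint torques, N m; "tcp_pos": TCP position; "orientation": TCP orientation; "wrist_force": force on the tool from outside, world axes, zero at the start; "moment": the same for the moment, N m; "grip_width": finger opening in m; "gripper_force": force on a finger pad.
Only numpy, scipy, OpenCV 4.12 (cv2) and the standard library are available. Lean on these libraries where they do the work, as an engineer would, in place of code of your own. Each camera call takes 0.05 s, during which the arm holds its last target. There are 200 camera calls.

### The job

Put the calliper and the wide-bladed scraper away in the foam tool tray: lay each gently in the cut-out of its own shape, flat on the bottom of the pocket, and do not drop it from a height. The narrow-bladed scraper has no place in this tray.

Things in the scene. Friction and masses are not known exactly. Their poses are not given: they have to be found in the camera images.
- calliper: Digital calliper, 140 g, flat on a 2 mm blue bench pad. Origin: underside, centre of its black display housing, the grip: 60 mm long (x), 30 wide (y), 20 high, straight sides. +x along the steel beam to the jaws, z up. Beam 16 mm wide, 6 thick, x -62 to +66 mm. Jaws on one side only, 6 mm thick, x 40 to 66 mm, out to y = -50 mm: an L outline. Balances about 10 mm ahead (+x) of the origin.
- scraper: Wide-bladed scraper, 110 g, flat on the pad. Origin: underside of the black handle, 60 mm from its butt, the place to grip; +x to the blade, z up. Handle x -60 to +25 mm, 24 mm wide (y), 22 high. Steel neck to x = 40, then blade x 40 to 62 mm, 68 mm wide, 5 thick: a T outline. Another scraper there has the same handle but a 20 mm blade: not this one. The three tools lie over 120 mm apart.
- calliper_pocket (a point): Floor of the calliper's L-shaped cut-out, where its origin lies when seated centrally; axes as the seated calliper's (x to the jaws, z up). 9 mm play all round, 10 mm deep: the housing stands 10 mm proud. Fixed black tray 186 x 232 mm, two dark grey foam inserts side by side in either order, top 18 mm and white pocket floors 8 mm above the bench; tray left or right of the pad.
- scraper_pocket (a point): Floor of the wide scraper's T-shaped cut-out, in the tray's other insert, where the scraper's origin lies when seated centrally; axes as the seated scraper's (x to the blade, z up). 9 mm play all round the outline, 10 mm deep, so the handle stands 12 mm proud of the foam.
Mind the look-alikes: they are no part of the job. Leave any orange or red look-alike of the calliper alone.

How it is judged:
By the outcome, as a careful person would: the job done as asked, in the order asked, and still so for the second after the job is handed in, with the robot touching nothing.
It also fails if it takes over 54 s, if anything falls off the work surface, if the arm or the gripper's body presses on something with over 40 N, if the wrist force passes 120 N, or if a joint passes its speed limit or range.

## Working session

There is one attempt and no reset: what is moved stays moved. The work goes in short steps, Python scripts to look and compute and a shell command to move; the robot and the scene stay as the last step left them, time stands still between calls to the robot, and variables do not carry over. Pictures are saved under pics/ and viewed, at most 10 in all, crops included, and the job is handed in when it is done.

```bash
ls; mkdir -p pics
python3 - <<'E'
from rig import ctrl
import cv2
s=ctrl.sense();print({k:s[k] for k in('clock','tcp_pos','orientation','grip_width')})
p=ctrl.camera("top");cv2.imwrite("pics/top.png",p["img"])
print(p["camera_matrix"],p["dist_coeffs"],p["world_from_camera"])
for n in("calliper","scraper","calliper_pocket","scraper_pocket"):
  print(n,ctrl.place_of(n,p))
E
```

```text
pics
{'clock': 0.0, 'tcp_pos': array([0.28927531, 0.58145275, 0.23019176]), 'orientation': array([[-8.95247781e-01,  4.45567207e-01, -1.12908119e-03],
       [ 4.45568518e-01,  8.95246523e-01, -1.53573016e-03],
       [ 3.26535010e-04, -1.87794205e-03, -9.99998183e-01]]), 'grip_width': 0.08547308024057841}
[[550.31214247   0.         319.86860752]
 [  0.         550.31214247 235.21339217]
 [  0.           0.           1.        ]] [0.03679597 0.         0.         0.         0.        ] [[-0.01972028 -0.9880995   0.15254671  0.27670664]
 [-0.99980082  0.01902061 -0.0060447   0.12860648]
 [ 0.00307123 -0.15263552 -0.98827778  1.30297169]
 [ 0.          0.          0.          1.        ]]
calliper [{'uv': [167.9, 314.4], 'confidence': 0.87}, {'uv': [175.9, 205.4], 'confidence': 0.72}, {'uv': [254.4, 333.3], 'confidence': 0.64}, {'uv': [255.0, 249.0], 'confidence': 0.63}]
scraper [{'uv': [280.1, 177.3], 'confidence': 0.87}]
calliper_pocket [{'uv': [460.7, 206.6], 'confidence': 0.95}]
scraper_pocket [{'uv': [424.3, 199.7], 'confidence': 0.85}]
```

View pics/top.png

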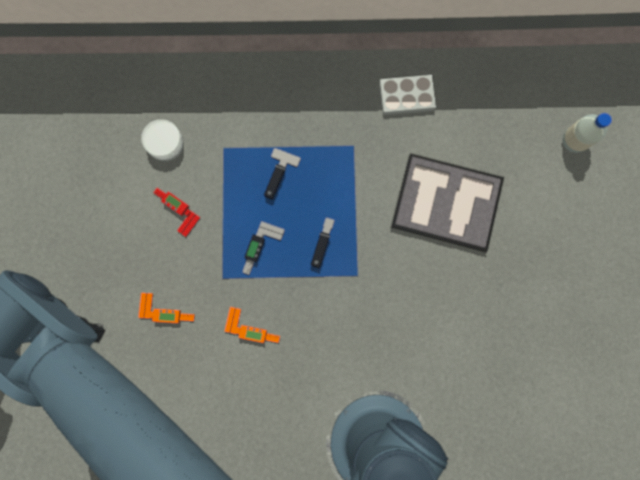

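The real calliper (black/grey) is at about (255,249) on the pad. The wide scraper is at (277,178) with its blade at (286,157), and the narrow one is at (321,245). The tray is on the right, with the T pocket at about (425,197) and the L pocket at about (468,205). Next I'll fit model outlines to get metric poses.

```bash
cat > h.py <<'E'
import numpy as np,cv2
from rig import ctrl
from scipy.optimize import minimize
def proj(p,P):
    T=np.linalg.inv(p["world_from_camera"]);
    return cv2.projectPoints(np.asarray(P,float).reshape(-1,1,3),cv2.Rodrigues(T[:3,:3])[0],T[:3,3],p["camera_matrix"],p["dist_coeffs"])[0].reshape(-1,2)
def ray(p,uv,z):
    q=cv2.undistortPoints(np.array([[uv]],float),p["camera_matrix"],p["dist_coeffs"])[0,0]
    W=p["world_from_camera"];d=W[:3,:3]@np.array([q[0],q[1],1]);o=W[:3,3]
    return o+d*(z-o[2])/d[2]
CAL=[(-30,30,-15,15,0,20),(-62,66,-8,8,0,6),(40,66,-50,8,0,6)]
SCR=[(-60,25,-12,12,0,22),(25,40,-6,6,0,5),(40,62,-34,34,0,5)]
def solid(p,boxes,pose,z,grow=0):
    x,y,a=pose;c,s=np.cos(a),np.sin(a);m=np.zeros((480,640),np.uint8)
    for b in boxes:
        b=np.array(b)/1000.
        P=[(u,v,w) for u in(b[0]-grow,b[1]+grow) for v in(b[2]-grow,b[3]+grow) for w in (b[4:] if grow==0 else (0,))]
        P=[(x+c*u-s*v,y+s*u+c*v,z+w) for u,v,w in P]
        h=cv2.convexHull((proj(p,P)*16).round().astype(np.int32))
        t=np.zeros_like(m);cv2.fillPoly(t,[h],255,cv2.LINE_AA,4);m=np.maximum(m,t)
    return m
def model(p,kind,pose):
    if kind=="cal":return solid(p,CAL,pose,.002)
    if kind=="scr":return solid(p,SCR,pose,.002)
    B=CAL if kind=="calp" else SCR
    return np.minimum(solid(p,B,pose,.008,.009),solid(p,B,pose,.018,.009))
def mask(p,kind,pose):
    im=p["img"].astype(int);b,g,r=im[...,0],im[...,1],im[...,2]
    m=(im.min(2)>120) if kind.endswith("p") else ~((b>r+45)&(b>g+25))
    roi=cv2.dilate(model(p,kind,pose),np.ones((3,3)),iterations=int(p.get("_d",7)))>0
    return (m&roi).astype(np.uint8)*255
def fit(p,kind,pose,d=7):
    p["_d"]=d;x0=np.array(pose,float)
    M=mask(p,kind,x0).astype(float)
    def cost(q):
        R=model(p,kind,(q[0],q[1],q[2]*10)).astype(float);return 1-np.minimum(R,M).sum()/np.maximum(R,M).sum()
    q0=x0/[1,1,10];best=None
    for k in range(2):
        r=minimize(cost,q0,method="Nelder-Mead",options=dict(initial_simplex=[q0,q0+[.008,0,0],q0+[0,.008,0],q0+[0,0,.012]],xatol=1e-5,fatol=1e-5));q0=r.x
    return np.array([q0[0],q0[1],q0[2]*10]),1-r.fun
def show(p,items,name,crop=None):
    im=p["img"].copy()
    for k,q in items:
        c=cv2.findContours((model(p,k,q)>127).astype(np.uint8),0,2)[0];cv2.drawContours(im,c,-1,(0,255,255),1)
    if crop: x,y,w,h=crop;im=cv2.resize(im[y:y+h,x:x+w],(800,int(800*h/w)))
    cv2.imwrite(name,im)
E
cat > a.py <<'E'
from h import *
p=ctrl.camera("top");I=[]
for k,o,t,z in(("cal",(255,249),(262,230),.015),("scr",(277,180),(286,157),.015),("scrp",(423,203),(430,177),.008),("calp",(462,215),(473,187),.008)):
    A=ray(p,o,z);B=ray(p,t,z);a=np.arctan2(*(B-A)[1::-1])
    q,s=fit(p,k,(A[0],A[1],a));print(k,A[:2],a,q.round(4),round(s,3));I.append((k,q))
show(p,I,"pics/fit.png",(215,135,300,160))
w=ctrl.camera("wrist");print(w["world_from_camera"].round(3),w["camera_matrix"][0,0]);cv2.imwrite("pics/w0.png",w["img"])
E
python3 a.py
```

```text
cal [0.4455822  0.27424213] -0.35369474923257244 [ 0.4481  0.2762 -0.353 ] 0.784
scr [0.61174496 0.2210941 ] -0.37360492529775113 [ 0.6249  0.2199 -0.3811] 0.837
scrp [ 0.55006705 -0.12840812] -0.3026293483134717 [ 0.5624 -0.1324 -0.2761] 0.93
calp [ 0.5189394  -0.21999542] -0.41964396613599625 [ 0.5367 -0.219  -0.2856] 0.84
[[ 0.446  0.864  0.234  0.231]
 [ 0.895 -0.43  -0.118  0.61 ]
 [-0.001  0.262 -0.965  0.375]
 [ 0.     0.     0.     1.   ]] 372.8787927031924
```

View pics/fit.png

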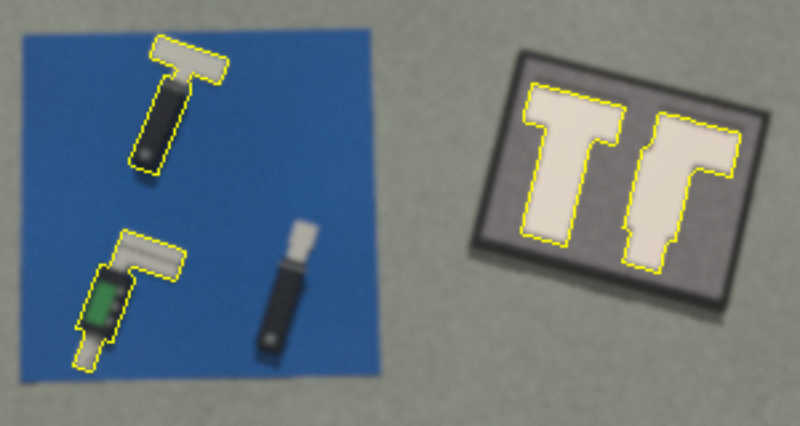

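The overlays match all four outlines. The tray pockets agree in angle to within about 0.01 rad. I'll move above the calliper and refine from the wrist camera.

```bash
python3 -m creep '[{"tx":-0.028,"ty":-0.02},{"tx":-0.028,"ty":-0.02},{"tx":-0.028,"ty":-0.02},{"tx":-0.028,"ty":-0.02},{"tx":-0.028,"ty":-0.02},{"tx":-0.028,"ty":-0.02},{"tx":-0.028,"ty":-0.02},{"tx":-0.028,"ty":-0.02},{"tx":-0.028,"ty":-0.02},{"tx":-0.026,"ty":-0.022}]' 0
python3 -m creep '[{"rz":-6.2},{}]'
cat > go.py <<'E'
import sys
from h import *
# python3 go.py kind x y a : refine with wrist; print errors in tool axes
kind=sys.argv[1];pose=list(map(float,sys.argv[2:5]));cam=sys.argv[5] if len(sys.argv)>5 else "wrist"
if cam!="none":
    p=ctrl.camera(cam)
    for d in(12,7): pose,sc=fit(p,kind,pose,d)
    print("fit",np.round(pose,4),round(sc,3));show(p,[(kind,pose)],"pics/%s_%d.png"%(kind,int(100*ctrl.sense()["clock"])))
s=ctrl.sense();R=s["orientation"];t=s["tcp_pos"]
d=R.T@np.array([pose[0]-t[0],pose[1]-t[1],0])
ang=np.arctan2(R[1,1],R[0,1]);e=(pose[2]+np.pi/2-ang+np.pi/2)%np.pi-np.pi/2
print("clock",s["clock"],"tcp",t.round(4),"zaxis",R[:,2].round(4),"need tool tx,ty",d[:2].round(4),"rz deg",round(-np.degrees(e),2),"ang",round(ang,3),"q6",s["joint_pos"][5].round(3))
E
python3 go.py cal .4481 .2762 -.353; ls pics
```

```text
fit [0.4209 0.2887 0.0738] 0.562
clock 0.4 tcp [0.2895 0.5819 0.2311] zaxis [-2.e-04 -2.e-04 -1.e+00] need tool tx,ty [-0.2483 -0.2039] rz deg -30.69 ang 1.109 q6 -0.174
cal_40.png
fit.png
top.png
w0.png$[0]: bad value
$[0]: bad value
```

```bash
python3 -m creep '[{"tx":-0.028,"ty":-0.02,"tz":0,"rx":0,"ry":0,"rz":0}]' 0
```

```text
clock: 0.5
tcp_pos: [0.3046, 0.5531, 0.2313]
orientation: [[-0.897, 0.442, -0.0], [0.442, 0.897, 0.001], [0.001, 0.001, -1.0]]
wrist_force: [1.4, -0.6, 0.1]
grip_width: 0.0857
gripper_force: 0.0
```

All six keys are needed in each row.

```bash
python3 -m creep '[{"tx":-0.028,"ty":-0.02,"tz":0,"rx":0,"ry":0,"rz":0},{"tx":-0.028,"ty":-0.02,"tz":0,"rx":0,"ry":0,"rz":0},{"tx":-0.028,"ty":-0.02,"tz":0,"rx":0,"ry":0,"rz":0},{"tx":-0.028,"ty":-0.02,"tz":0,"rx":0,"ry":0,"rz":0},{"tx":-0.028,"ty":-0.02,"tz":0,"rx":0,"ry":0,"rz":0},{"tx":-0.028,"ty":-0.02,"tz":0,"rx":0,"ry":0,"rz":0},{"tx":-0.028,"ty":-0.02,"tz":0,"rx":0,"ry":0,"rz":0},{"tx":-0.028,"ty":-0.02,"tz":0,"rx":0,"ry":0,"rz":0},{"tx":-0.026,"ty":-0.022,"tz":0,"rx":0,"ry":0,"rz":-6.2},{"tx":0,"ty":0,"tz":0,"rx":0,"ry":0,"rz":0}]' 0
python3 go.py cal .4481 .2762 -.353; ls pics
```

```text
clock: 1.5
tcp_pos: [0.4499, 0.2745, 0.2315]
orientation: [[-0.937, 0.349, 0.001], [0.349, 0.937, -0.001], [-0.001, -0.0, -1.0]]
wrist_force: [-0.0, 0.4, 1.3]
grip_width: 0.0855
gripper_force: 0.0
fit [ 0.4486  0.2744 -0.3565] 0.942
clock 1.55 tcp [0.4492 0.2759 0.2314] zaxis [ 2.e-04  2.e-04 -1.e+00] need tool tx,ty [-0.     -0.0016] rz deg -0.04 ang 1.214 q6 -0.878
cal_155.png
cal_40.png
fit.png
top.png
w0.png
```

```bash
python3 -m creep '[{"tx":0,"ty":-0.0015,"tz":0.035,"rx":0,"ry":0,"rz":0},{"tx":0,"ty":0,"tz":0.035,"rx":0,"ry":0,"rz":0},{"tx":0,"ty":0,"tz":0.035,"rx":0,"ry":0,"rz":0},{"tx":0,"ty":0,"tz":0.035,"rx":0,"ry":0,"rz":0},{"tx":0,"ty":0,"tz":0.03,"rx":0,"ry":0,"rz":0},{"tx":0,"ty":0,"tz":0.02,"rx":0,"ry":0,"rz":0},{"tx":0,"ty":0,"tz":0.015,"rx":0,"ry":0,"rz":0},{"tx":0,"ty":0,"tz":0.01,"rx":0,"ry":0,"rz":0},{"tx":0,"ty":0,"tz":0.0045,"rx":0,"ry":0,"rz":0},{"tx":0,"ty":0,"tz":0,"rx":0,"ry":0,"rz":0}]' 0
python3 -m creep '[{"tx":0,"ty":0,"tz":0,"rx":0,"ry":0,"rz":0},{"tx":0,"ty":0,"tz":0,"rx":0,"ry":0,"rz":0},{"tx":0,"ty":0,"tz":0,"rx":0,"ry":0,"rz":0},{"tx":0,"ty":0,"tz":0,"rx":0,"ry":0,"rz":0},{"tx":0,"ty":0,"tz":0,"rx":0,"ry":0,"rz":0},{"tx":0,"ty":0,"tz":0,"rx":0,"ry":0,"rz":0},{"tx":0,"ty":0,"tz":0,"rx":0,"ry":0,"rz":0},{"tx":0,"ty":0,"tz":0,"rx":0,"ry":0,"rz":0}]' 1 40
python3 - <<'E'
from h import *
p=ctrl.camera("wrist");cv2.imwrite("pics/g1.png",p["img"])
E
```

```text
clock: 2.55
tcp_pos: [0.4481, 0.2761, 0.0119]
orientation: [[-0.938, 0.346, 0.0], [0.346, 0.938, 0.0], [-0.0, 0.0, -1.0]]
wrist_force: [-0.8, 1.1, -0.5]
grip_width: 0.0855
gripper_force: 0.0
clock: 3.35
tcp_pos: [0.4485, 0.2759, 0.0124]
orientation: [[-0.938, 0.346, 0.001], [0.346, 0.938, 0.0], [-0.001, 0.001, -1.0]]
wrist_force: [-1.7, -0.7, 7.5]
grip_width: 0.0286
gripper_force: 40.8
```

View pics/g1.png

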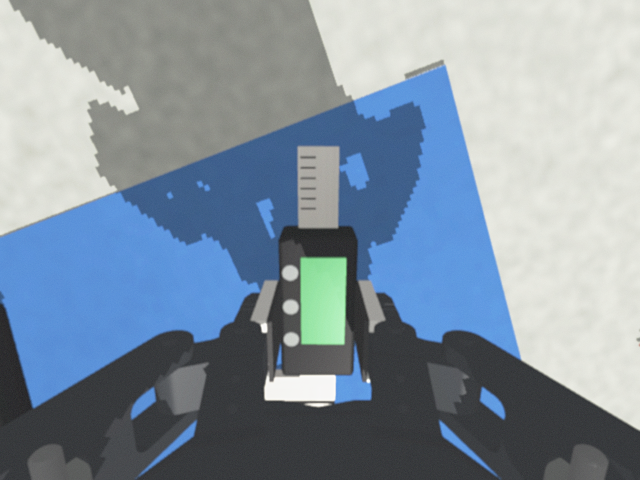

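The image shows the calliper held squarely across the housing at about (318,300), with the green display up. Now I'll lift and carry it.

```bash
python3 -m creep '[{"tx":0,"ty":0,"tz":-0.01,"rx":0,"ry":0,"rz":0},{"tx":0,"ty":0,"tz":-0.02,"rx":0,"ry":0,"rz":0},{"tx":0,"ty":0,"tz":-0.03,"rx":0,"ry":0,"rz":0},{"tx":0,"ty":0,"tz":-0.03,"rx":0,"ry":0,"rz":0},{"tx":0,"ty":0,"tz":-0.03,"rx":0,"ry":0,"rz":0},{"tx":-0.007,"ty":-0.012,"tz":-0.02,"rx":0,"ry":0,"rz":0},{"tx":-0.013,"ty":-0.022,"tz":-0.01,"rx":0,"ry":0,"rz":0},{"tx":-0.018,"ty":-0.03,"tz":0,"rx":0,"ry":0,"rz":0},{"tx":-0.021,"ty":-0.036,"tz":0,"rx":0,"ry":0,"rz":0},{"tx":-0.021,"ty":-0.036,"tz":0,"rx":0,"ry":0,"rz":0}]'
python3 -m creep '[{"tx":-0.021,"ty":-0.036,"tz":0,"rx":0,"ry":0,"rz":0},{"tx":-0.021,"ty":-0.036,"tz":0,"rx":0,"ry":0,"rz":0},{"tx":-0.021,"ty":-0.036,"tz":0,"rx":0,"ry":0,"rz":0},{"tx":-0.021,"ty":-0.036,"tz":0,"rx":0,"ry":0,"rz":0},{"tx":-0.021,"ty":-0.036,"tz":0,"rx":0,"ry":0,"rz":0},{"tx":-0.021,"ty":-0.036,"tz":0,"rx":0,"ry":0,"rz":0},{"tx":-0.021,"ty":-0.036,"tz":0,"rx":0,"ry":0,"rz":0},{"tx":-0.018,"ty":-0.03,"tz":0,"rx":0,"ry":0,"rz":0},{"tx":-0.014,"ty":-0.024,"tz":0,"rx":0,"ry":0,"rz":-3.9},{"tx":0,"ty":0,"tz":0,"rx":0,"ry":0,"rz":0}]'
python3 go.py scrp .5624 -.1324 -.2761
python3 go.py calp .5367 -.219 -.2856 none; ls pics
```

```text
clock: 4.4
tcp_pos: [0.4754, 0.1193, 0.1618]
orientation: [[-0.938, 0.345, -0.0], [0.345, 0.938, 0.0], [0.0, -0.0, -1.0]]
wrist_force: [0.3, 0.1, -0.9]
grip_width: 0.029
gripper_force: 40.0
clock: 5.4
tcp_pos: [0.5378, -0.2315, 0.1619]
orientation: [[-0.959, 0.284, 0.0], [0.284, 0.959, -0.001], [-0.0, -0.001, -1.0]]
wrist_force: [-0.2, 1.2, -1.1]
grip_width: 0.0285
gripper_force: 40.1
fit [ 0.5502 -0.1379 -0.2862] 0.716
clock 5.45 tcp [ 0.5375 -0.2296  0.1615] zaxis [-7.e-04  7.e-04 -1.e+00] need tool tx,ty [0.0139 0.0915] rz deg -0.12 ang 1.283 q6 -1.88
clock 5.45 tcp [ 0.5375 -0.2296  0.1615] zaxis [-7.e-04  7.e-04 -1.e+00] need tool tx,ty [0.0038 0.0099] rz deg -0.15 ang 1.283 q6 -1.88
cal_155.png
cal_40.png
fit.png
g1.png
scrp_545.png
top.png
w0.png
```

View pics/scrp_545.png

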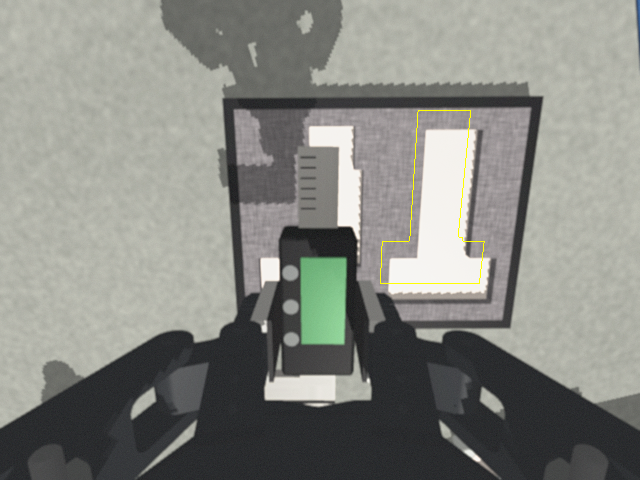

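The T pocket is fully visible at (440,210). The yellow fit is off because the bright foam leaked into the mask, so I'll raise the threshold and refit after shifting to the target.

```bash
python3 -m creep '[{"tx":0.002,"ty":0.005,"tz":0,"rx":0,"ry":0,"rz":0},{"tx":0.002,"ty":0.005,"tz":0,"rx":0,"ry":0,"rz":0},{"tx":0,"ty":0,"tz":0,"rx":0,"ry":0,"rz":0}]'
sed -i 's/im.min(2)>120/im.min(2)>p.get("_t",195)/' h.py
python3 go.py scrp .5624 -.1324 -.2761
python3 go.py calp .5367 -.219 -.2856 none; ls pics
```

```text
clock: 5.75
tcp_pos: [0.5366, -0.2158, 0.1616]
orientation: [[-0.96, 0.28, -0.001], [0.28, 0.96, 0.001], [0.001, 0.0, -1.0]]
wrist_force: [0.2, -0.4, -2.0]
grip_width: 0.029
gripper_force: 40.1
fit [ 0.5654 -0.1357 -0.2835] 0.89
clock 5.8 tcp [ 0.5368 -0.2163  0.1618] zaxis [-2.e-04  2.e-04 -1.e+00] need tool tx,ty [-0.005   0.0854] rz deg -0.02 ang 1.287 q6 -1.866
clock 5.8 tcp [ 0.5368 -0.2163  0.1618] zaxis [-2.e-04  2.e-04 -1.e+00] need tool tx,ty [-0.0007 -0.0026] rz deg 0.11 ang 1.287 q6 -1.866
cal_155.png
cal_40.png
fit.png
g1.png
scrp_545.png
scrp_580.png
top.png
w0.png
```

```bash
python3 -m creep '[{"tx":-0.0025,"ty":-0.004,"tz":0.01,"rx":0,"ry":0,"rz":0},{"tx":0,"ty":0,"tz":0.02,"rx":0,"ry":0,"rz":0},{"tx":0,"ty":0,"tz":0.03,"rx":0,"ry":0,"rz":0},{"tx":0,"ty":0,"tz":0.03,"rx":0,"ry":0,"rz":0},{"tx":0,"ty":0,"tz":0.02,"rx":0,"ry":0,"rz":0},{"tx":0,"ty":0,"tz":0.014,"rx":0,"ry":0,"rz":0},{"tx":0,"ty":0,"tz":0,"rx":0,"ry":0,"rz":0},{"tx":0,"ty":0,"tz":0,"rx":0,"ry":0,"rz":0}]'
python3 - <<'E'
from h import *
s=ctrl.sense();print(s["tcp_pos"],s["wrist_force"])
p=ctrl.camera("wrist");t=ctrl.camera("scene");cv2.imwrite("pics/d1.png",p["img"]);cv2.imwrite("pics/s1.png",t["img"])
u=proj(t,[[.54,-.2,.02]])[0].astype(int);print(u)
E
```

```text
clock: 6.6
tcp_pos: [0.5386, -0.2227, 0.0382]
orientation: [[-0.96, 0.282, 0.001], [0.282, 0.96, -0.0], [-0.001, -0.0, -1.0]]
wrist_force: [0.3, 0.4, -0.5]
grip_width: 0.0285
gripper_force: 40.0
[ 0.53856182 -0.2226662   0.03819298] [ 0.30273689  0.36515196 -0.49088036]
[196 301]
```

View pics/d1.png

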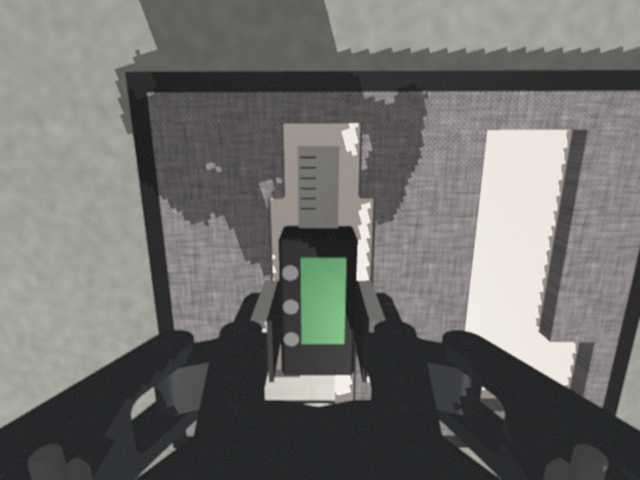

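The beam tail (298–338) sits inside the slot (284–360, end at row 124) and is nearly centred. I'll check numerically.

Run:
```python
from h import *
p=ctrl.camera("wrist");s=ctrl.sense();R=s["orientation"];t=s["tcp_pos"]
f=lambda uv,z:((R.T@(ray(p,uv,z)-t))*1000).round(1)[:2]
for uv in((284,150),(360,150),(322,124),(284,195),(273,200),(374,200)): print(uv,f(uv,.008),f(uv,.018))
u=t[2]-.010
print("tail",f((318,146),u+.006),"sides",f((298,180),u+.006),f((338,180),u+.006))
```

```text
(284, 150) [ 58.7 -16.4] [ 59.  -15.5]
(360, 150) [58.7 18.4] [59.  17.3]
(322, 124) [70.1  1. ] [69.8  0.9]
(284, 195) [ 38.  -16.9] [ 39.5 -16. ]
(273, 200) [ 35.6 -22.2] [ 37.3 -20.9]
(374, 200) [35.6 25.7] [37.3 24.2]
tail [61.2 -0.8] sides [48.1 -8.7] [48.1  7. ]
```

```bash
python3 -m creep '[{"tx":0,"ty":0.002,"tz":0,"rx":0,"ry":0,"rz":0},{"tx":0,"ty":0,"tz":0.005,"rx":0,"ry":0,"rz":0},{"tx":0,"ty":0,"tz":0.005,"rx":0,"ry":0,"rz":0},{"tx":0,"ty":0,"tz":0.004,"rx":0,"ry":0,"rz":0},{"tx":0,"ty":0,"tz":0.002,"rx":0,"ry":0,"rz":0},{"tx":0,"ty":0,"tz":0.001,"rx":0,"ry":0,"rz":0},{"tx":0,"ty":0,"tz":0,"rx":0,"ry":0,"rz":0},{"tx":0,"ty":0,"tz":0,"rx":0,"ry":0,"rz":0}]'
python3 -m creep '[{"tx":0,"ty":0,"tz":0.001,"rx":0,"ry":0,"rz":0},{"tx":0,"ty":0,"tz":0,"rx":0,"ry":0,"rz":0},{"tx":0,"ty":0,"tz":0,"rx":0,"ry":0,"rz":0}]'
```

```text
clock: 7.55
tcp_pos: [0.5388, -0.2205, 0.0209]
orientation: [[-0.96, 0.282, 0.0], [0.282, 0.96, -0.0], [-0.0, -0.0, -1.0]]
wrist_force: [0.6, 0.2, -1.9]
grip_width: 0.0287
gripper_force: 40.1
clock: 7.85
tcp_pos: [0.5387, -0.2205, 0.0199]
orientation: [[-0.96, 0.282, 0.0], [0.282, 0.96, -0.0], [-0.0, -0.0, -1.0]]
wrist_force: [-1.6, 0.2, -1.4]
grip_width: 0.0289
gripper_force: 40.1
```

```bash
python3 -m creep '[{"tx":0,"ty":0,"tz":0.001,"rx":0,"ry":0,"rz":0},{"tx":0,"ty":0,"tz":0,"rx":0,"ry":0,"rz":0},{"tx":0,"ty":0,"tz":0,"rx":0,"ry":0,"rz":0}]'
python3 -m creep '[{"tx":0,"ty":0,"tz":0.001,"rx":0,"ry":0,"rz":0},{"tx":0,"ty":0,"tz":0,"rx":0,"ry":0,"rz":0},{"tx":0,"ty":0,"tz":0,"rx":0,"ry":0,"rz":0}]'
```

```text
clock: 8.15
tcp_pos: [0.5387, -0.2204, 0.0187]
orientation: [[-0.96, 0.282, -0.0], [0.282, 0.96, 0.0], [0.0, 0.0, -1.0]]
wrist_force: [0.1, 0.2, -1.3]
grip_width: 0.0289
gripper_force: 40.1
clock: 8.45
tcp_pos: [0.5388, -0.2205, 0.0185]
orientation: [[-0.96, 0.282, -0.0], [0.282, 0.96, 0.0], [0.0, -0.0, -1.0]]
wrist_force: [-2.4, 0.7, 6.0]
grip_width: 0.0291
gripper_force: 40.8
```

Contact at 6 N with the TCP at the expected height, so the calliper is seated. Release, lift, check, and go to the scraper.

```bash
python3 -m creep '[{"tx":0,"ty":0,"tz":0,"rx":0,"ry":0,"rz":0},{"tx":0,"ty":0,"tz":0,"rx":0,"ry":0,"rz":0},{"tx":0,"ty":0,"tz":0,"rx":0,"ry":0,"rz":0},{"tx":0,"ty":0,"tz":0,"rx":0,"ry":0,"rz":0},{"tx":0,"ty":0,"tz":-0.005,"rx":0,"ry":0,"rz":0},{"tx":0,"ty":0,"tz":-0.015,"rx":0,"ry":0,"rz":0},{"tx":0,"ty":0,"tz":-0.03,"rx":0,"ry":0,"rz":0},{"tx":0,"ty":0,"tz":-0.04,"rx":0,"ry":0,"rz":0},{"tx":0,"ty":0,"tz":-0.04,"rx":0,"ry":0,"rz":0},{"tx":0,"ty":0,"tz":-0.04,"rx":0,"ry":0,"rz":0}]' 0.4
python3 -m creep '[{"tx":0,"ty":0,"tz":-0.03,"rx":0,"ry":0,"rz":0},{"tx":0,"ty":0,"tz":-0.015,"rx":0,"ry":0,"rz":0},{"tx":0,"ty":0,"tz":0,"rx":0,"ry":0,"rz":0}]' 0
python3 - <<'E'
from h import *
p=ctrl.camera("wrist");cv2.imwrite("pics/c1.png",p["img"])
E
```

```text
clock: 9.45
tcp_pos: [0.5387, -0.2204, 0.1909]
orientation: [[-0.96, 0.282, 0.001], [0.282, 0.96, -0.001], [-0.002, -0.0, -1.0]]
wrist_force: [-0.1, -0.2, 0.2]
grip_width: 0.0512
gripper_force: 0.0
clock: 9.75
tcp_pos: [0.5399, -0.2211, 0.2361]
orientation: [[-0.96, 0.282, 0.005], [0.282, 0.96, -0.003], [-0.006, -0.002, -1.0]]
wrist_force: [-0.4, -0.8, -1.2]
grip_width: 0.085
gripper_force: 0.0
```

View pics/c1.png

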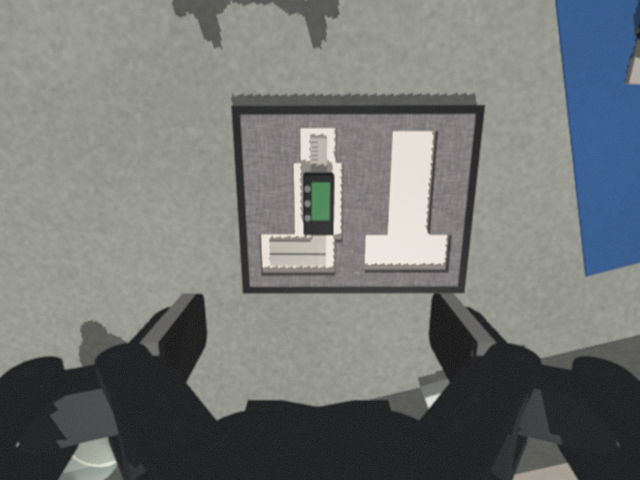

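The calliper lies flat inside the L pocket with clear white margin all round, housing at (320,203). The T pocket at (412,200) is in full view, so I'll fit it now and then travel to the scraper.

```bash
python3 go.py scrp .564 -.134 -.28
python3 -m creep '[{"tx":0.001,"ty":0.01,"tz":0,"rx":0,"ry":0,"rz":0},{"tx":0.002,"ty":0.025,"tz":0,"rx":0,"ry":0,"rz":0},{"tx":0.004,"ty":0.04,"tz":0,"rx":0,"ry":0,"rz":0},{"tx":0.004,"ty":0.042,"tz":0,"rx":0,"ry":0,"rz":0},{"tx":0.004,"ty":0.042,"tz":0,"rx":0,"ry":0,"rz":0},{"tx":0.004,"ty":0.042,"tz":0,"rx":0,"ry":0,"rz":0},{"tx":0.004,"ty":0.042,"tz":0,"rx":0,"ry":0,"rz":0},{"tx":0.004,"ty":0.042,"tz":0,"rx":0,"ry":0,"rz":0},{"tx":0.004,"ty":0.042,"tz":0,"rx":0,"ry":0,"rz":0},{"tx":0.004,"ty":0.042,"tz":0,"rx":0,"ry":0,"rz":0}]'
python3 -m creep '[{"tx":0.003,"ty":0.035,"tz":0,"rx":0,"ry":0,"rz":0},{"tx":0.002,"ty":0.025,"tz":0,"rx":0,"ry":0,"rz":0},{"tx":0,"ty":0.015,"tz":0,"rx":0,"ry":0,"rz":5.5},{"tx":0,"ty":0,"tz":0,"rx":0,"ry":0,"rz":0},{"tx":0,"ty":0,"tz":0,"rx":0,"ry":0,"rz":0}]'
python3 go.py scr .6249 .2199 -.381; ls pics
```

```text
fit [ 0.5664 -0.1358 -0.295 ] 0.862
clock 9.85 tcp [ 0.5381 -0.22    0.2316] zaxis [-0.0015  0.001  -1.    ] need tool tx,ty [-0.0034  0.0888] rz deg 0.55 ang 1.285 q6 -1.868
clock: 10.85
tcp_pos: [0.6079, 0.1459, 0.2304]
orientation: [[-0.96, 0.281, -0.004], [0.281, 0.96, -0.0], [0.004, -0.001, -1.0]]
wrist_force: [0.1, 0.1, 0.7]
grip_width: 0.0856
gripper_force: 0.0
clock: 11.35
tcp_pos: [0.6244, 0.2169, 0.231]
orientation: [[-0.929, 0.37, -0.003], [0.37, 0.929, -0.001], [0.003, -0.002, -1.0]]
wrist_force: [1.0, 0.5, -0.5]
grip_width: 0.0854
gripper_force: 0.0
fit [ 0.625   0.2182 -0.39  ] 0.905
clock 11.4 tcp [0.6246 0.2164 0.2314] zaxis [-2.4e-03 -6.0e-04 -1.0e+00] need tool tx,ty [0.0004 0.0018] rz deg 0.56 ang 1.191 q6 -1.028
c1.png
cal_155.png
cal_40.png
d1.png
fit.png
g1.png
s1.png
scr_1140.png
scrp_545.png
scrp_580.png
scrp_985.png
top.png
w0.png
```

```bash
python3 -m creep '[{"tx":0,"ty":0.0015,"tz":0.035,"rx":0,"ry":0,"rz":0.3},{"tx":0,"ty":0,"tz":0.035,"rx":0,"ry":0,"rz":0},{"tx":0,"ty":0,"tz":0.035,"rx":0,"ry":0,"rz":0},{"tx":0,"ty":0,"tz":0.035,"rx":0,"ry":0,"rz":0},{"tx":0,"ty":0,"tz":0.03,"rx":0,"ry":0,"rz":0},{"tx":0,"ty":0,"tz":0.02,"rx":0,"ry":0,"rz":0},{"tx":0,"ty":0,"tz":0.015,"rx":0,"ry":0,"rz":0},{"tx":0,"ty":0,"tz":0.009,"rx":0,"ry":0,"rz":0},{"tx":0,"ty":0,"tz":0.004,"rx":0,"ry":0,"rz":0},{"tx":0,"ty":0,"tz":0,"rx":0,"ry":0,"rz":0}]' 0
python3 -m creep '[{"tx":0,"ty":0,"tz":0,"rx":0,"ry":0,"rz":0},{"tx":0,"ty":0,"tz":0,"rx":0,"ry":0,"rz":0},{"tx":0,"ty":0,"tz":0,"rx":0,"ry":0,"rz":0},{"tx":0,"ty":0,"tz":0,"rx":0,"ry":0,"rz":0},{"tx":0,"ty":0,"tz":0,"rx":0,"ry":0,"rz":0},{"tx":0,"ty":0,"tz":0,"rx":0,"ry":0,"rz":0},{"tx":0,"ty":0,"tz":0,"rx":0,"ry":0,"rz":0},{"tx":0,"ty":0,"tz":0,"rx":0,"ry":0,"rz":0}]' 1 40
```

```text
clock: 12.4
tcp_pos: [0.6262, 0.2181, 0.0151]
orientation: [[-0.926, 0.377, 0.0], [0.377, 0.926, 0.0], [-0.0, 0.0, -1.0]]
wrist_force: [0.4, 0.3, 0.0]
grip_width: 0.0854
gripper_force: 0.0
clock: 13.2
tcp_pos: [0.6264, 0.2183, 0.0154]
orientation: [[-0.926, 0.377, 0.001], [0.377, 0.926, 0.0], [-0.001, 0.0, -1.0]]
wrist_force: [-0.7, 0.5, 5.3]
grip_width: 0.0227
gripper_force: 40.1
```

```bash
python3 -m creep '[{"tx":0,"ty":0,"tz":-0.01,"rx":0,"ry":0,"rz":0},{"tx":0,"ty":0,"tz":-0.02,"rx":0,"ry":0,"rz":0},{"tx":0,"ty":0,"tz":-0.03,"rx":0,"ry":0,"rz":0},{"tx":0,"ty":0,"tz":-0.03,"rx":0,"ry":0,"rz":0},{"tx":-0.002,"ty":-0.01,"tz":-0.03,"rx":0,"ry":0,"rz":0},{"tx":-0.004,"ty":-0.02,"tz":-0.02,"rx":0,"ry":0,"rz":0},{"tx":-0.007,"ty":-0.03,"tz":-0.01,"rx":0,"ry":0,"rz":0},{"tx":-0.008,"ty":-0.035,"tz":0,"rx":0,"ry":0,"rz":0},{"tx":-0.008,"ty":-0.035,"tz":0,"rx":0,"ry":0,"rz":0},{"tx":-0.008,"ty":-0.035,"tz":0,"rx":0,"ry":0,"rz":0}]'
python3 -m creep '[{"tx":-0.008,"ty":-0.035,"tz":0,"rx":0,"ry":0,"rz":0},{"tx":-0.008,"ty":-0.035,"tz":0,"rx":0,"ry":0,"rz":0},{"tx":-0.008,"ty":-0.035,"tz":0,"rx":0,"ry":0,"rz":0},{"tx":-0.008,"ty":-0.035,"tz":0,"rx":0,"ry":0,"rz":0},{"tx":-0.005,"ty":-0.025,"tz":0,"rx":0,"ry":0,"rz":0},{"tx":-0.003,"ty":-0.015,"tz":0,"rx":0,"ry":0,"rz":0},{"tx":-0.001,"ty":-0.005,"tz":0,"rx":0,"ry":0,"rz":-5.9},{"tx":0,"ty":0,"tz":0,"rx":0,"ry":0,"rz":0},{"tx":0,"ty":0,"tz":0,"rx":0,"ry":0,"rz":0},{"tx":0,"ty":0,"tz":0,"rx":0,"ry":0,"rz":0}]'
python3 go.py scrp .5663 -.1354 -.284 none
```

```text
clock: 14.2
tcp_pos: [0.597, 0.0503, 0.1645]
orientation: [[-0.926, 0.377, -0.001], [0.377, 0.926, 0.0], [0.001, -0.0, -1.0]]
wrist_force: [0.2, -0.3, -1.6]
grip_width: 0.0226
gripper_force: 39.4
clock: 15.2
tcp_pos: [0.5662, -0.1345, 0.1646]
orientation: [[-0.96, 0.28, -0.0], [0.28, 0.96, 0.0], [0.0, 0.0, -1.0]]
wrist_force: [-0.4, -0.8, -1.7]
grip_width: 0.0226
gripper_force: 39.5
clock 15.2 tcp [ 0.5662 -0.1345  0.1646] zaxis [-3.e-04  3.e-04 -1.e+00] need tool tx,ty [-0.0004 -0.0008] rz deg -0.0 ang 1.287 q6 -1.715
```

```bash
python3 -m creep '[{"tx":0,"ty":-0.001,"tz":0.01,"rx":0,"ry":0,"rz":0},{"tx":0,"ty":0,"tz":0.02,"rx":0,"ry":0,"rz":0},{"tx":0,"ty":0,"tz":0.03,"rx":0,"ry":0,"rz":0},{"tx":0,"ty":0,"tz":0.03,"rx":0,"ry":0,"rz":0},{"tx":0,"ty":0,"tz":0.02,"rx":0,"ry":0,"rz":0},{"tx":0,"ty":0,"tz":0.012,"rx":0,"ry":0,"rz":0},{"tx":0,"ty":0,"tz":0,"rx":0,"ry":0,"rz":0},{"tx":0,"ty":0,"tz":0,"rx":0,"ry":0,"rz":0}]'
python3 - <<'E'
from h import *
p=ctrl.camera("wrist");cv2.imwrite("pics/d2.png",p["img"])
E
```

```text
clock: 16.0
tcp_pos: [0.5664, -0.1364, 0.0434]
orientation: [[-0.96, 0.28, 0.001], [0.28, 0.96, -0.0], [-0.001, -0.0, -1.0]]
wrist_force: [2.1, 0.6, -2.0]
grip_width: 0.0227
gripper_force: 39.4
```

View pics/d2.png

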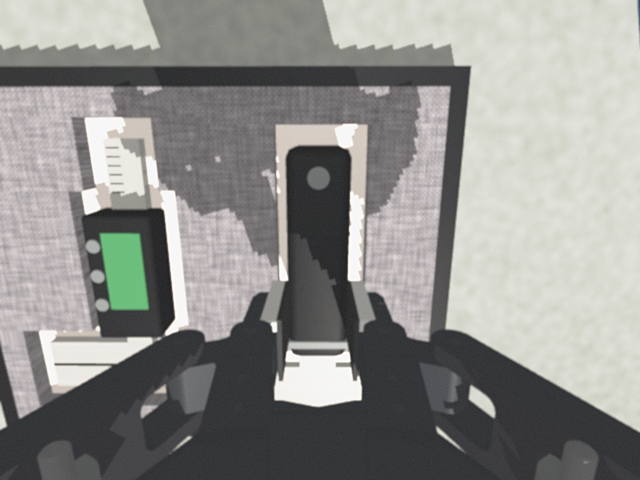

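The handle (286–350, butt at row 147) is inside the T stem (276–367, end at row 125). The calliper is still seated. I'll compute the offsets.

Run:
```python
from h import *
p=ctrl.camera("wrist");s=ctrl.sense();R=s["orientation"];t=s["tcp_pos"]
f=lambda uv,z:((R.T@(ray(p,uv,z)-t))*1000).round(1)[:2]
for uv in((276,150),(367,150),(278,220),(366,220),(321,125)): print(uv,f(uv,.008),f(uv,.018))
u=t[2]-.0134;print(t)
print("butt",f((318,147),u+.022),f((318,147),u),"sides",f((287,170),u+.022),f((350,170),u+.022))
```

```text
(276, 150) [ 58.8 -20.5] [ 59.1 -19.4]
(367, 150) [58.8 22.2] [59.1 21. ]
(278, 220) [ 25.1 -20.5] [ 27.3 -19.4]
(366, 220) [25.1 22.9] [27.3 21.6]
(321, 125) [70.   0.6] [69.7  0.5]
[ 0.56706402 -0.13671952  0.04430094]
butt [61.4 -0.8] [60.8 -0.8] sides [ 53.4 -11.9] [53.4 10.6]
```

```bash
python3 -m creep '[{"tx":0,"ty":0.0015,"tz":0,"rx":0,"ry":0,"rz":0},{"tx":0,"ty":0,"tz":0.006,"rx":0,"ry":0,"rz":0},{"tx":0,"ty":0,"tz":0.006,"rx":0,"ry":0,"rz":0},{"tx":0,"ty":0,"tz":0.004,"rx":0,"ry":0,"rz":0},{"tx":0,"ty":0,"tz":0.003,"rx":0,"ry":0,"rz":0},{"tx":0,"ty":0,"tz":0.001,"rx":0,"ry":0,"rz":0},{"tx":0,"ty":0,"tz":0,"rx":0,"ry":0,"rz":0},{"tx":0,"ty":0,"tz":0,"rx":0,"ry":0,"rz":0}]'
python3 -m creep '[{"tx":0,"ty":0,"tz":0.001,"rx":0,"ry":0,"rz":0},{"tx":0,"ty":0,"tz":0,"rx":0,"ry":0,"rz":0},{"tx":0,"ty":0,"tz":0,"rx":0,"ry":0,"rz":0}]'
```

```text
clock: 16.9
tcp_pos: [0.5665, -0.1349, 0.0229]
orientation: [[-0.96, 0.28, 0.0], [0.28, 0.96, -0.0], [-0.0, -0.0, -1.0]]
wrist_force: [-0.2, -0.2, -1.3]
grip_width: 0.0223
gripper_force: 39.5
clock: 17.2
tcp_pos: [0.5663, -0.1348, 0.0218]
orientation: [[-0.96, 0.28, -0.0], [0.28, 0.96, -0.0], [-0.0, -0.0, -1.0]]
wrist_force: [-0.2, -0.9, -1.5]
grip_width: 0.0228
gripper_force: 39.5
```

```bash
python3 -m creep '[{"tx":0,"ty":0,"tz":0.0007,"rx":0,"ry":0,"rz":0},{"tx":0,"ty":0,"tz":0,"rx":0,"ry":0,"rz":0},{"tx":0,"ty":0,"tz":0,"rx":0,"ry":0,"rz":0}]'
```

```text
clock: 17.5
tcp_pos: [0.5665, -0.1349, 0.0214]
orientation: [[-0.96, 0.28, 0.0], [0.28, 0.96, -0.0], [-0.0, -0.0, -1.0]]
wrist_force: [-0.9, -0.1, 2.1]
grip_width: 0.0229
gripper_force: 39.8
```

Contact, so release and lift.

```bash
python3 -m creep '[{"tx":0,"ty":0,"tz":0.0003,"rx":0,"ry":0,"rz":0},{"tx":0,"ty":0,"tz":0,"rx":0,"ry":0,"rz":0}]'
python3 -m creep '[{"tx":0,"ty":0,"tz":0,"rx":0,"ry":0,"rz":0},{"tx":0,"ty":0,"tz":0,"rx":0,"ry":0,"rz":0},{"tx":0,"ty":0,"tz":0,"rx":0,"ry":0,"rz":0},{"tx":0,"ty":0,"tz":0,"rx":0,"ry":0,"rz":0},{"tx":0,"ty":0,"tz":-0.005,"rx":0,"ry":0,"rz":0},{"tx":0,"ty":0,"tz":-0.015,"rx":0,"ry":0,"rz":0},{"tx":0,"ty":0,"tz":-0.03,"rx":0,"ry":0,"rz":0},{"tx":0,"ty":0,"tz":-0.04,"rx":0,"ry":0,"rz":0},{"tx":0,"ty":0,"tz":-0.04,"rx":0,"ry":0,"rz":0},{"tx":0,"ty":0,"tz":-0.04,"rx":0,"ry":0,"rz":0}]' 0.45
python3 -m creep '[{"tx":0,"ty":0,"tz":-0.03,"rx":0,"ry":0,"rz":0},{"tx":0,"ty":0,"tz":-0.015,"rx":0,"ry":0,"rz":0},{"tx":0,"ty":0,"tz":0,"rx":0,"ry":0,"rz":0}]' 0
python3 - <<'E'
from h import *
p=ctrl.camera("wrist");cv2.imwrite("pics/c2.png",p["img"])
E
```

```text
clock: 17.7
tcp_pos: [0.5665, -0.1349, 0.0214]
orientation: [[-0.96, 0.28, -0.0], [0.28, 0.96, -0.0], [-0.0, -0.0, -1.0]]
wrist_force: [-3.3, 0.8, 4.9]
grip_width: 0.0226
gripper_force: 40.2
clock: 18.7
tcp_pos: [0.5663, -0.1348, 0.1939]
orientation: [[-0.96, 0.28, 0.002], [0.28, 0.96, -0.001], [-0.002, -0.0, -1.0]]
wrist_force: [1.2, -0.5, 0.8]
grip_width: 0.0473
gripper_force: 0.0
clock: 19.0
tcp_pos: [0.5675, -0.1354, 0.2391]
orientation: [[-0.96, 0.28, 0.005], [0.28, 0.96, -0.002], [-0.006, -0.001, -1.0]]
wrist_force: [0.3, -0.0, 0.1]
grip_width: 0.0851
gripper_force: 0.0
```

View pics/c2.png

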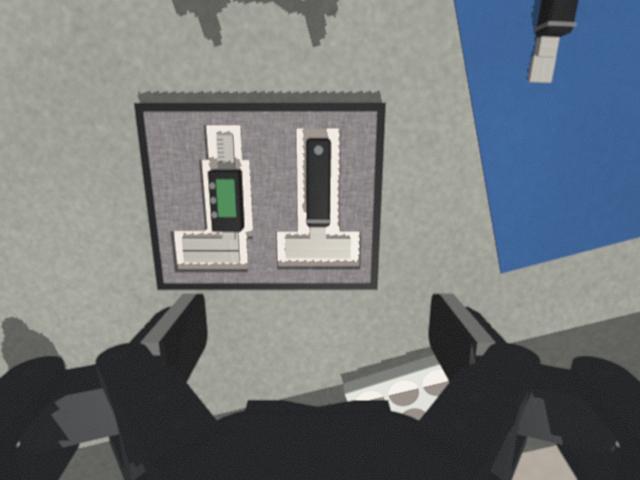

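Both tools lie flat in their pockets with margin all round: the calliper at (226,200) and the wide scraper at (318,200). The narrow scraper is still on the pad and the gripper is clear, so I'll hand in.

```bash
python3 -c "
from rig import ctrl
print(ctrl.job_done())"
```

```text
the job is handed in; nothing more can be done
None
```

The calliper and then the wide-bladed scraper were laid flat in their own pockets, the narrow scraper and look-alikes were left untouched, and the job was handed in at about 19 s.

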